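Tip the tea box into its bay

TASK

The tea box stands on end in the middle of the wooden tray. Without picking it up, push it near its top so that it topples over into the green-lined bay, not the grey-lined one, and then push it along so that it lies straight in that bay with its end right up against the tray's end wall. Leave the mug, the glass, the salt shaker, the lemon and the tomato where they are.

Things in the scene. Friction and masses are not known exactly. Their poses are not given: they have to be found in the camera images.
- tray: Fixed light-wood tray, 466 mm long (its y axis), 150 mm wide (its x axis), floor 12 mm thick; origin under its centre at worktop level. Long sides open; at each end an upright wall 12 mm thick, top 40 mm above the worktop, inner face 221 mm from the centre. It is turned a little about the vertical.
- green_liner: Fixed green liner of one bay, 200 mm along the tray, 126 mm across, 1.5 mm thick, on the tray floor, its top 13.5 mm above the worktop; origin at the centre of its underside, 118 mm from the tray's centre along the tray, towards either end. The tea box goes here; the bay's end wall is beyond it, away from the tray's centre.
- grey_liner: Fixed grey liner of the other bay, same size, on the opposite half of the tray, 18 to 218 mm from the tray's centre. The tea box must not fall here.
- tea_center (a point): Centre of the loose pale green tea box, a solid block 70 x 135 x 74 mm along this point's x, y, z, 0.14 to 0.28 kg. It starts on end within 13 mm of the tray's centre, y up, x along the tray's y and z along its x within 7 degrees, centre 67 mm above its foot, top 148 mm above the worktop, standing on the inner ends of both liners.
- mug: Cream mug, 84 x 123 x 91 mm, loose, left of the tray; origin at its underside. Bystander.
- glass: Clear tumbler, 78 mm wide, 93 mm high, loose, behind the tray to the right; origin at its underside. Bystander.
- salt_shaker: Salt shaker, 44 mm wide, 90 mm high, loose, behind the tray; origin at its underside. Bystander.
- lemon: Yellow lemon, 75 x 56 x 57 mm, loose, right of the tray; origin at its underside. Bystander.
- tomato: Red tomato, 74 mm wide, 78 mm high, loose, right of the tray near the front edge; origin at its underside. Bystander.
- tea: The same tea box; origin 37 mm from its centre, in a 70 x 135 mm face; axes as tea_center. Friction about 0.5 to 0.7: pushed on a 74 mm wide face 90 mm or more above its foot, it tips over its far lower edge without sliding and falls past about 28 degrees. It then lies 70 mm high, its centre about 100 mm from the tray's centre, short of the end wall.
There are look-alikes about, which are no part of the job. Leave any red look-alike of the tea alone.

How it is judged:
On the way:
1. the tea box has toppled and lies in the green-lined bay (angle between tea_center's own y axis and vertical between 1.45 and 1.69 rad and height (world z) of tea_center below 0.056 m and horizontal distance between tea_center and green_liner below 0.07 m), for 0.2 s.
At the end, for the whole second after the job is handed in: The tea box lies flat and at rest in the green-lined bay, within about 9 mm of the bay's end wall, its long side within 0.15 rad of the tray's length and its centre within 30 mm of the tray's centre line (angle between tea_center's own y axis and vertical between 1.45 and 1.69 rad and height (world z) of tea_center below 0.056 m and horizontal distance between tea_center and green_liner below 0.06 m and horizontal distance between tea_center and tray above 0.145 m and x of tea_center in the frame of tray between -0.03 and 0.03 m and angle between the y axis of tea_center and the y axis of tray, either way round below 0.15 rad and linear speed of tea below 0.01 m/s); the robot touches nothing.
It fails at once if the tea box is picked up or carried (height (world z) of tea_center above 0.108 m or (angle between tea_center's own y axis and vertical above 1.4 rad and height (world z) of tea_center above 0.068 m)).
It fails at once if the tea box falls into the grey-lined bay (angle between tea_center's own y axis and vertical above 1.2 rad and horizontal distance between tea_center and grey_liner below 0.1 m).
It fails at once if a bystander is moved more than 30 mm (distance of any of mug, glass, salt_shaker, lemon, tomato from where it was at the start of the episode above 0.03 m).
It also fails if it takes over 40 s, if anything falls off the work surface, if the arm or the gripper's body presses on something with over 40 N, if the wrist force passes 120 N, or if a joint passes its speed limit or range.

ROBOT

A 7-joint arm with a two-finger parallel gripper is mounted at the origin on a cart in front of the work surface, level with it; the furniture and walls round the work are solid. World frame = base frame: x ahead of the robot, y to its left, z up, the work surface at z = 0. Lengths are in m, angles in rad, forces in N, time in s.
With the tool pointing down it reaches from about 0.4 to 0.875 m from the base axis. Payload 19.3 kg.
Tool frame: the origin (TCP) lies where the fingers leave the gripper's body, on its centre line; the fingertips stand bot.tip_reach ahead of it and the grasp point (between the pads) lies 54 mm ahead of it (bot.tip_reach is the distance from the TCP to the fingertips, in m); z points along the fingers, y is the line along which they close (so a half turn about z gives the same grasp; the last joint's range is limited). The gripper opens to 85 mm and grips with 20 to 120 N. Pads are 22 mm wide; open, the fingers measure 114 mm over their backs; the gripper's body (76 mm by 85 mm) begins 54 mm behind the grasp point. The pads swing forward as they close: fully open they stand 13 mm farther back than shut.
Start: joints at [-1.314, 0.521, -0.036, 1.599, 0.021, 1.021, -0.113], TCP at [0.201, 0.592, 0.304] pointing down, gripper open.
Joint ranges: [-2.91, 2.91], [-0.3, 2.13], [-1.5, 1.42], [0.17, 2.43], [-1.26, 4.41], [0.16, 1.93], [-2.52, 2.52]. Speed limits (rad/s): [1.89, 1.89, 2.39, 2.39, 3.01, 3.01, 3.01].

INTERFACE

Orientations are given as [roll, pitch, yaw] about the fixed x, y, z axes, in that order (R = Rz(yaw) Ry(pitch) Rx(roll)).
In Python, from workcell import bot gives the robot as it stands. The module is installed in compiled form; this text tells all that it offers.
- The arm moves only by the shell command python3 -m jog 'ROWS' [FORCE]. ROWS is JSON, a list that holds one entry, the list of rows, each a list of 7 numbers: the shift along the tool's x, y, z in mm, then the turn, a rotation vector about the tool's x, y, z in rad, then the opening, from 0 (shut) to 1 (fully open). In form: [[[tx, ty, tz, wx, wy, wz, fingers], ...]]. A call has 1 to 5 rows; each row shifts and turns the commanded pose from where the row before left it, along the tool's axes as they then stand; what a row does not reach is not made up. A row lasts 1/10 s, in which the tool goes at most 50 mm and 8.59 degrees, less where a joint would pass 70% of its speed; a pose out of reach is approached as far as the arm can. A call is refused whole if a number of a shift passes 50 or a number of a turn 0.15, either way. A call with a gripper value outside its range is refused whole. The fingers move at their own pace and stop on an object; FORCE is the grip in N (left out, the last holds). Time passes only in rows, so rows that do not move let the fingers close. It gives the time, the measured TCP pose, the force, the opening and the grip force at its end, in the units of the state.
- bot.observe(): the state, without advancing time (a new reading comes with each control period).
- bot.grab_frame(name): name is "side" or "top" or "wrist"; returns a dict with "img" (400x640x3 uint8, red, green, blue), "intrinsics" (3x3 intrinsics, pixels), "R" (3x3) and "t" (3): a world point X has camera coordinates R X + t; the wrist camera has in their place "tool_from_camera" (4x4, takes a point from camera to tool coordinates, whose origin is the TCP and whose axes are the flange's). Camera axes: x right, y down, z forward; pixel columns grow to the right and rows downward; lengths in m; the calibration is good to about 2 mm. The wrist camera is an equidistant fisheye: a pixel r from the principal point sees the ray r / f radians off the axis. A picture is of the moment at which its call begins: read the wrist's pose just before it. There is no depth.
- bot.job_done(): hands the job in; it is judged then, once.
Trained networks look in a picture, given as the dict that the camera call returned (one of the last four; its "shot" number tells which), for a name from the list of things; names that differ only in an ending like _2 or _b are one class to them, and where a whole thing is asked for, a point or a joint stands for the part that bears it (a point fixed in the world has none). Each returns a list of dicts, best first, with "conf" (0 to 1); they miss things now and then, are a little off and sometimes report something else, mostly with a low value. They report only what shows in the picture. A call takes as long as a camera call. They do not tell look-alikes from the thing itself.
- bot.trace(query, picture): "region" (400x640 bool, what is visible of it).
- bot.spot_point(query, picture): "xyz" ([x, y, z] in m, in world coordinates, good to about 4 mm: a listed point, or the origin of a listed thing).
The state is a dict: "clock": time; "qpos": joint angles; "qd": joint speeds; "joint_efforts": joint torques, N m; "position": TCP position; "tool_rot": TCP orientation; "force": force on the tool from outside, world axes, zero at the start; "moment": the same for the moment, N m; "grip_width": finger opening in m; "finger_force": force on a finger pad.
Only numpy, scipy, OpenCV 4.12 (cv2) and the standard library are available. Lean on these libraries where they do the work, as an engineer would, in place of code of your own. Each camera call takes 0.05 s, during which the arm holds its last target. There are 200 camera calls.

## Working session

There is one attempt and no reset: what is moved stays moved. The work goes in short steps, Python scripts to look and compute and a shell command to move; the robot and the scene stay as the last step left them, time stands still between calls to the robot, and variables do not carry over. Pictures are saved under pics/ and viewed, at most 10 in all, crops included, and the job is handed in when it is done.

```bash
mkdir -p pics; python3 - <<'E'
from workcell import bot
import cv2,numpy as np
s=bot.observe(); print(s['clock'],s['position'],s['tool_rot'],bot.tip_reach,s['grip_width'])
for n in ['side','top']:
    p=bot.grab_frame(n); cv2.imwrite(f'pics/{n}0.png',p['img'][:,:,::-1])
    for q in ['tray','green_liner','grey_liner','tea_center','tea','mug','glass','salt_shaker','lemon','tomato']:
        print(n,q,[(np.round(d['xyz'],3).tolist(),round(d['conf'],2)) for d in bot.spot_point(q,p)[:3]])
    print(n, np.round(p['R'],3).tolist(), np.round(p['t'],3).tolist(), p['intrinsics'])
E
```

```text
0.0 [0.20059252 0.59167006 0.3033044 ] [-3.14043503e+00  9.82861803e-05  2.81479503e+00] 0.0726 0.0857070095110637
side tray [([0.453, 0.001, -0.0], 0.63)]
side green_liner [([0.505, -0.491, 0.001], 0.21)]
side grey_liner [([0.444, -0.117, 0.009], 0.68)]
side tea_center [([0.455, 0.005, 0.081], 0.89), ([0.453, 0.313, 0.065], 0.8)]
side tea [([0.454, 0.12, 0.012], 0.72), ([0.418, 0.011, 0.086], 0.68), ([0.47, 0.282, 0.069], 0.56)]
side mug []
side glass [([0.694, -0.331, -0.001], 0.65)]
side salt_shaker [([0.673, 0.018, -0.001], 0.79)]
side lemon [([0.507, -0.489, 0.0], 0.72)]
side tomato [([0.405, -0.435, -0.003], 0.53), ([0.451, 0.003, -0.001], 0.5)]
side [[-1.0, -0.013, 0.021], [-0.024, 0.422, -0.906], [0.003, -0.907, -0.422]] [0.559, 0.097, 1.302] [[370.46321269   0.         318.91690146]
 [  0.         370.46321269 197.6381673 ]
 [  0.           0.           1.        ]]
top tray [([0.448, -0.001, -0.002], 0.85)]
top green_liner [([0.454, 0.12, 0.014], 0.69)]
top grey_liner [([0.449, -0.115, 0.016], 0.71)]
top tea_center [([0.448, 0.008, 0.081], 0.64), ([0.453, 0.315, 0.067], 0.57)]
top tea [([0.465, 0.28, 0.065], 0.87), ([0.417, 0.005, 0.087], 0.55)]
top mug [([0.506, 0.454, -0.004], 0.66)]
top glass [([0.686, -0.333, -0.001], 0.76)]
top salt_shaker [([0.677, 0.022, -0.0], 0.54), ([0.41, -0.434, -0.001], 0.49)]
top lemon [([0.503, -0.491, -0.002], 0.59)]
top tomato [([0.41, -0.439, -0.002], 0.58)]
top [[0.03, -1.0, 0.007], [-0.991, -0.03, -0.129], [0.129, -0.004, -0.992]] [-0.036, 0.565, 1.231] [[368.11148629   0.         321.02932735]
 [  0.         368.11148629 199.48067168]
 [  0.           0.           1.        ]]
```

View pics/side0.png

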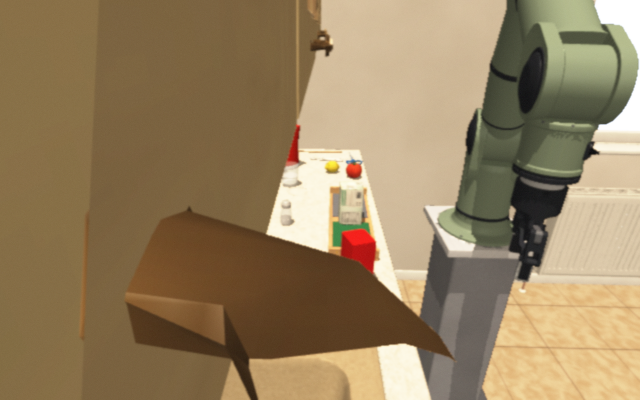

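View pics/top0.png

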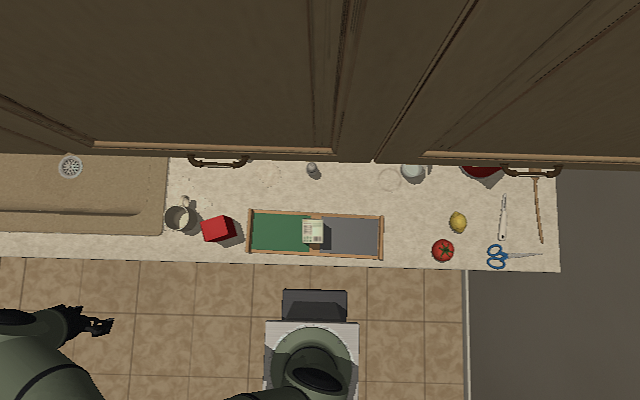

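The top view shows the green bay at columns 250–305 (the robot's left, +y) and the grey bay at 322–380. The tea box stands at about (313, 231), and the red look-alike at (218, 229) is beyond the green end wall. Next I'll get the tray yaw from the liner masks.

```bash
cat > h.py <<'E'
from workcell import bot
import cv2,numpy as np
from scipy.spatial.transform import Rotation as Ro
def plane(p,uv,z):
    d=np.c_[uv,np.ones(len(uv))]@np.linalg.inv(p['intrinsics']).T@p['R']; c=-p['R'].T@p['t']
    return c+d*((z-c[2])/d[:,2])[:,None]
def rect(p,mask,z):
    c=max(cv2.findContours(mask.astype(np.uint8),0,2)[0],key=cv2.contourArea)[:,0].astype(float)
    return cv2.minAreaRect((plane(p,c,z)[:,:2]*1000).astype(np.float32))
def st():
    s=bot.observe(); return s,np.array(s['position']),Ro.from_euler('xyz',s['tool_rot'])
def togo(x,y,z,yaw):
    s,p,R=st(); T=Ro.from_euler('xyz',[np.pi,0,yaw])
    print('shift mm',np.round(R.inv().apply(np.array([x,y,z])-p)*1000,1),'turn',np.round((R.inv()*T).as_rotvec(),3))
E
python3 - <<'E'
from h import *
p=bot.grab_frame('top')
for q,z in [('green_liner',.0135),('grey_liner',.0135),('tray',.012),('tea',.148)]:
    for d in bot.trace(q,p)[:2]: print(q,round(d['conf'],2),d['region'].sum(),np.round(np.array(sum([list(np.atleast_1d(a)) for a in rect(p,d['region'],z)],[])),1))
togo(.45,-.13,.28,1.57)
E
```

```text
green_liner 0.95 1822 [451.1 119.9 124.4 193.8   1.7]
grey_liner 0.92 2039 [ 446.  -121.   201.3  125.8   88.7]
grey_liner 0.74 276 [ 504.2 -498.8   56.    69.9   89.1]
tray 0.57 1546 [447.9   1.7 481.3 153.5  88.9]
tea 0.8 805 [449.5 298.1  79.1 105.2  20.3]
tea 0.72 530 [453.5   4.1  77.4  62.3   1.7]
shift mm [-467.9 -603.6   23.9] turn [0.    0.    1.245]
```

```bash
python3 -m jog '[[[-44,-22,0,0,0,0,0.4],[-44,-22,0,0,0,0,0.4],[-44,-22,0,0,0,0,0.4],[-44,-22,0,0,0,0.1,0.4],[-42,-24,0,0,0,0.14,0.4]]]' 40; python3 -c "
from h import *; togo(.45,-.13,.28,1.55)"
```

```text
clock: 1.85
position: [0.369, 0.4113, 0.304]
tool_rot: [3.141, 0.0, 2.57]
force: [1.3, 1.1, -0.3]
grip_width: 0.034
finger_force: 0.0
shift mm [-360.8 -411.5   23.8] turn [ 1.00e-03 -0.00e+00  1.02e+00]
```

```bash
python3 -m jog '[[[-31,-34,0,0,0,0.14,0.4],[-35,-29,0,0,0,0.14,0.4],[-39,-24,0,0,0,0.14,0.4],[-42,-18,0,0,0,0.14,0.4],[-44,-12,0,0,0,0.14,0.4]]]'; python3 -c "
from h import *; togo(.45,-.13,.28,1.55)"
```

```text
clock: 2.35
position: [0.4071, 0.186, 0.3041]
tool_rot: [3.141, -0.0, 1.869]
force: [1.1, 0.1, 0.6]
grip_width: 0.0341
finger_force: 0.0
shift mm [-314.6  -51.9   24. ] turn [ 0.001 -0.001  0.319]
```

```bash
python3 -m jog '[[[-45,-6,0,0,0,0.14,0.4],[-46,0,0,0,0,0.1,0.4],[-46,6,0,0,0,0.08,0.4],[-46,6,0,0,0,0,0.4],[-46,6,0,0,0,0,0.4]]]'; python3 -m jog '[[[-46,6,0,0,0,0,0.4],[-40,6,0,0,0,0,0.4],[0,0,0,0,0,0,0.4]]]'; python3 -c "
from h import *; togo(.45,-.12,.185,1.55)"
```

```text
clock: 2.85
position: [0.4418, -0.0418, 0.3042]
tool_rot: [3.141, -0.0, 1.555]
force: [0.3, 0.3, 0.2]
grip_width: 0.0341
finger_force: 0.0
clock: 3.15
position: [0.4523, -0.1311, 0.3042]
tool_rot: [3.141, 0.002, 1.548]
force: [0.1, 1.2, 0.4]
grip_width: 0.0337
finger_force: 0.0
shift mm [ 11.3  -2.6 119.2] turn [ 0.001  0.002 -0.002]
```

```bash
python3 -m jog '[[[0,0,45,0,0,0,0.4],[0,0,45,0,0,0,0.4],[0,0,25,0,0,0,0.4],[25,0,0,0,0,0,0.4],[25,0,0,0,0,0,0.4]]]'; python3 -m jog '[[[15,0,0,0,0,0,0.4],[12,0,0,0,0,0,0.4],[12,0,0,0,0,0,0.4],[12,0,0,0,0,0,0.4]]]'; python3 - <<'E'
from h import *
p=bot.grab_frame('top'); cv2.imwrite('pics/t1.png',cv2.resize(p['img'][190:290,200:420,::-1],None,fx=3,fy=3))
p=bot.grab_frame('side'); cv2.imwrite('pics/s1.png',cv2.resize(p['img'][140:290,260:420,::-1],None,fx=4,fy=4))
print([(np.round(d['xyz'],3),d['conf']) for d in bot.spot_point('tea_center',p)])
togo(.45,.04,.189,1.55)
E
```

```text
clock: 3.65
position: [0.4528, -0.0758, 0.1881]
tool_rot: [-3.14, 0.0, 1.553]
force: [0.4, 0.6, 0.5]
grip_width: 0.0339
finger_force: 0.0
clock: 4.05
position: [0.4541, -0.0247, 0.189]
tool_rot: [3.141, 0.0, 1.555]
force: [0.2, -0.8, 0.8]
grip_width: 0.0342
finger_force: 0.3
[(array([0.457, 0.022, 0.088]), 0.92), (array([0.451, 0.314, 0.066]), 0.74)]
shift mm [64.7 -5.1 -0.1] turn [ 0.    -0.     0.006]
```

View pics/s1.png

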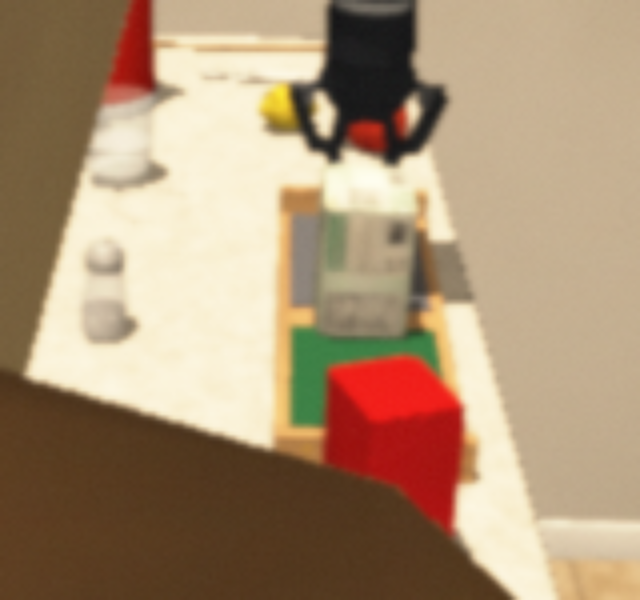

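The side crop shows both fingertips behind the box top at about (365, 155). The box is starting to tilt toward the green bay, so I'll keep pushing.

```bash
python3 -m jog '[[[12,0,0,0,0,0,0.4],[12,0,0,0,0,0,0.4],[12,0,0,0,0,0,0.4],[8,0,0,0,0,0,0.4],[6,0,0,0,0,0,0.4]]]'; python3 -m jog '[[[0,0,0,0,0,0,0.4],[0,0,0,0,0,0,0.4],[0,0,0,0,0,0,0.4]]]'; python3 - <<'E'
from h import *
p=bot.grab_frame('side')
print([(np.round(d['xyz'],3),d['conf']) for d in bot.spot_point('tea_center',p)])
p=bot.grab_frame('top')
print([(np.round(d['xyz'],3),d['conf']) for d in bot.spot_point('tea_center',p)])
E
```

```text
clock: 4.7
position: [0.4548, 0.0257, 0.1889]
tool_rot: [-3.142, -0.0, 1.556]
force: [-0.5, 0.5, -0.7]
grip_width: 0.0341
finger_force: 0.0
clock: 5.0
position: [0.4548, 0.0243, 0.1889]
tool_rot: [3.142, 0.0, 1.554]
force: [0.3, 0.1, 0.1]
grip_width: 0.034
finger_force: 0.0
[(array([0.454, 0.317, 0.066]), 0.95), (array([0.455, 0.115, 0.048]), 0.69)]
[(array([0.455, 0.316, 0.067]), 0.86), (array([0.45 , 0.11 , 0.048]), 0.77), (array([0.677, 0.023, 0.002]), 0.57)]
```

```bash
python3 -m jog '[[[-25,0,0,0,0,0,0.4],[-25,0,0,0,0,0,0.4],[0,0,40,0,0,0,0.4],[0,0,40,0,0,0,0.4],[0,0,0,0,0,0,0.4]]]'; python3 - <<'E'
from h import *
p=bot.grab_frame('top'); cv2.imwrite('pics/t2.png',cv2.resize(p['img'][190:290,200:420,::-1],None,fx=3,fy=3))
for d in bot.trace('tea',p)[:3]: print(d['conf'],rect(p,d['region'],.0835))
E
```

```text
clock: 5.7
position: [0.4522, -0.0257, 0.1058]
tool_rot: [-3.136, 0.001, 1.554]
force: [-0.8, 0.2, 1.0]
grip_width: 0.0341
finger_force: 0.0
0.84 ((454.106201171875, 315.166259765625), (81.7352066040039, 106.80347442626953), 17.90836524963379)
0.73 ((451.4089660644531, 114.98994445800781), (71.9111557006836, 115.06964874267578), 1.730495572090149)
0.31 ((442.746826171875, -149.3839111328125), (117.64555358886719, 119.72128295898438), 87.32475280761719)
```

View pics/t2.png

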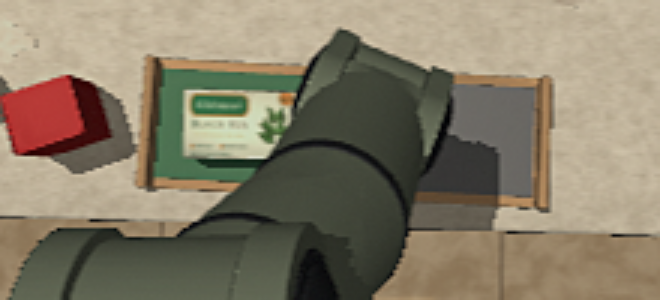

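The top crop shows the box lying straight in the green bay, with its far end at column 185 and the end wall at 155. Now I'll push it to the wall.

```bash
python3 -m jog '[[[25,0,0,0,0,0,0.4],[20,0,0,0,0,0,0.4],[10,0,0,0,0,0,0.4],[10,0,0,0,0,0,0.4],[10,0,0,0,0,0,0.4]]]'; python3 -m jog '[[[7,0,0,0,0,0,0.4],[7,0,0,0,0,0,0.4],[4,0,0,0,0,0,0.4],[0,0,0,0,0,0,0.4]]]'; python3 - <<'E'
from h import *
p=bot.grab_frame('top'); 
print([(np.round(d['xyz'],3),d['conf']) for d in bot.spot_point('tea_center',p)])
for d in bot.trace('tea',p)[:3]: print(d['conf'],rect(p,d['region'],.0835))
E
```

```text
clock: 6.3
position: [0.4556, 0.05, 0.1098]
tool_rot: [3.14, -0.0, 1.554]
force: [0.2, -1.1, -0.3]
grip_width: 0.0342
finger_force: 0.0
clock: 6.7
position: [0.4555, 0.0681, 0.1088]
tool_rot: [-3.141, -0.0, 1.555]
force: [0.8, 1.5, 0.4]
grip_width: 0.0345
finger_force: 0.0
[(array([0.452, 0.314, 0.066]), 0.65), (array([0.453, 0.147, 0.048]), 0.44)]
0.82 ((452.2232971191406, 314.37164306640625), (80.34878540039062, 108.20143127441406), 17.33390235900879)
0.68 ((458.96527099609375, 197.00564575195312), (58.935638427734375, 29.54706573486328), 2.939425230026245)
```

Not at the wall yet, so I'll creep forward until the force rises.

```bash
python3 -m jog '[[[3,0,0,0,0,0,0.4],[2,0,0,0,0,0,0.4],[0,0,0,0,0,0,0.4]]]'; python3 -m jog '[[[2,0,0,0,0,0,0.4],[0,0,0,0,0,0,0.4]]]';python3 -m jog '[[[1,0,0,0,0,0,0.4],[0,0,0,0,0,0,0.4]]]'
```

```text
clock: 7.15
position: [0.4556, 0.0727, 0.1089]
tool_rot: [-3.141, 0.0, 1.555]
force: [-0.6, -1.3, 0.5]
grip_width: 0.0344
finger_force: 0.0
clock: 7.35
position: [0.4553, 0.073, 0.1089]
tool_rot: [-3.141, 0.002, 1.553]
force: [-3.0, -13.7, 5.7]
grip_width: 0.0338
finger_force: 0.0
clock: 7.55
position: [0.4551, 0.0732, 0.1089]
tool_rot: [-3.141, 0.003, 1.552]
force: [-3.7, -20.8, 8.1]
grip_width: 0.0341
finger_force: 0.0
```

The force rose to about 21 N, so the box is against the wall. I'll back off, raise the arm clear and look.

```bash
python3 -m jog '[[[-15,0,0,0,0,0,0.4],[-40,0,0,0,0,0,0.4],[-40,0,0,0,0,0,0.4],[-40,0,-30,0,0,0,0.4],[-40,0,-30,0,0,0,0.4]]]'; python3 -m jog '[[[-40,0,-30,0,0,0,0.4],[-40,0,-30,0,0,0,0.4],[0,0,0,0,0,0,0.4]]]'; python3 - <<'E'
from h import *
p=bot.grab_frame('top'); cv2.imwrite('pics/t3.png',cv2.resize(p['img'][190:290,200:420,::-1],None,fx=3,fy=3))
print([(np.round(d['xyz'],3),d['conf']) for d in bot.spot_point('tea_center',p)])
for d in bot.trace('tea',p)[:3]: print(d['conf'],rect(p,d['region'],.0835))
E
```

```text
clock: 8.05
position: [0.4522, -0.1009, 0.1694]
tool_rot: [-3.14, 0.0, 1.554]
force: [2.5, -0.3, 0.9]
grip_width: 0.0342
finger_force: 0.0
clock: 8.35
position: [0.452, -0.1844, 0.2324]
tool_rot: [3.136, 0.003, 1.549]
force: [0.2, -0.1, -0.7]
grip_width: 0.034
finger_force: 0.0
[(array([0.452, 0.153, 0.048]), 0.64), (array([0.454, 0.317, 0.069]), 0.6)]
0.88 ((453.3729248046875, 315.28656005859375), (81.51008605957031, 106.53282165527344), 20.271286010742188)
0.69 ((450.10260009765625, 149.07080078125), (135.83700561523438, 79.6693344116211), 87.9124755859375)
0.25 ((444.10247802734375, -92.12469482421875), (145.88739013671875, 119.23871612548828), 88.71470642089844)
```

View pics/t3.png

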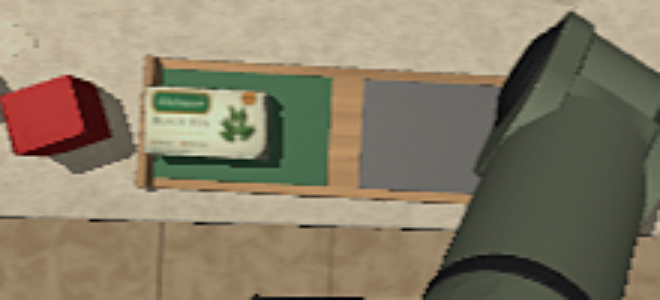

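The box lies straight in the green bay with its end (column 148) at the end wall. Its centre is at y ≈ 0.153, and the arm is clear.

```bash
python3 -c "
from workcell import bot; print(bot.job_done())"
```

```text
the job is handed in; nothing more can be done
None
```

I toppled the tea box into the green-lined bay and pushed it until its end met the end wall; it lies straight, no bystander was touched, and the job is handed in (no verdict was returned).

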